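# Lay out machined parts for the next station

### The job

Lay out the four machined parts for the next station: set the tall steel sleeve in the nest with the small round rim, the flat collar in the large round one and the six-sided spacer in the six-sided one, each upright, flat on the plate inside its rim. Set the bearing block lengthways in the upper half of the sloped lane, so that it slides down under the guard bars to rest against the stop. Do not push aside or knock over the wooden box or the oil bottle.

Things in the scene. Friction and masses are not known exactly. Their poses are not given: they have to be found in the camera images.
- sleeve: plain turned steel tube standing upright, the tallest part: 46 mm outside, 34 mm bore, 62 mm high, about 0.36 kg. Origin: centre of its underside, z along its axis.
- collar: thick flat steel ring lying flat, the widest round part: 64 mm outside, 42 mm bore, 28 mm high, about 0.39 kg. Origin: centre of its underside, z along its axis.
- hex_spacer: six-sided steel spacer standing upright, 38 mm across flats (44 mm across corners), 42 mm high, small dark hole on top, about 0.35 kg. Origin: centre of its underside; its x axis is square to one pair of flats (the other pairs at 60 and 120 degrees).
- block: rectangular aluminium bearing block lying flat, 64 mm (its x) by 44 mm (its y) by 32 mm high, one large and two small dark holes on top, about 0.25 kg. Origin: centre of its underside; the same either way round.
- nest_sleeve: fixed grey plate, 86 mm square, with the SMALL ROUND black rim for the sleeve: rim 62 mm inside, 74 mm outside. Plate 6 mm thick, rim 6 mm higher (top at 12 mm). Origin: centre of the plate's underside, on the table; the part rests on the plate inside the rim, 6 mm above the origin.
- nest_collar: fixed grey plate, 98 mm square, with the LARGE ROUND black rim for the collar: rim 80 mm inside, 92 mm outside. Plate 6 mm thick, rim 6 mm higher (top at 12 mm). Origin: centre of the plate's underside, on the table; the part rests 6 mm above it.
- nest_hex: fixed grey plate, 86 mm square, with the SIX-SIDED black rim for the hexagonal spacer: rim 54 mm across flats inside, its x axis square to one pair of flats; the spacer fits inside in any yaw. Plate 6 mm thick, rim 6 mm higher (top at 12 mm). Origin: centre of the plate's underside, on the table; the part rests 6 mm above it.
- lane: Fixed sloped lane, slick steel floor 60 mm wide, green walls 10 mm above it. Runs along its x from -112 mm (upper end) down 0.52 rad to a black stop at +105; floor height 75 mm - 0.573 x. Steel bars over x = +25 to +105, 43 mm clear: load the block at x about -60, length along x; freed, it slides by itself, ends at x 77, z 31 mm. Origin: on the table under the middle.
- wood_box: bystander: open dark wooden box, 70 x 110 x 50 mm, standing beyond the nests. Origin: centre of its underside.
- oil_bottle: bystander: white oil bottle with black cap, 48 mm across, 90 mm high, standing beyond the nests. Origin: centre of its underside.
There are look-alikes about, which are no part of the job. What is shaped like the sleeve but orange is not meant. Leave any orange look-alike of the hex_spacer alone.

How it is judged:
At the end, for the whole second after the job is handed in: Sleeve, collar and spacer upright (0.06 rad), underside on the plate of their own nest (3 to 10 mm above its origin), within 10.5 mm of its centre; block on the lane floor, lengthways, at the stop (origin at lane x 60 to 86, y within 14, z 21 to 41 mm); all under 20 mm/s (horizontal distance between sleeve and nest_sleeve below 0.0105 m and z of sleeve in the frame of nest_sleeve between 0.003 and 0.01 m and angle between each of sleeve, collar, hex_spacer's own z axis and vertical below 0.06 rad and horizontal distance between collar and nest_collar below 0.0105 m and z of collar in the frame of nest_collar between 0.003 and 0.01 m and horizontal distance between hex_spacer and nest_hex below 0.0105 m and z of hex_spacer in the frame of nest_hex between 0.003 and 0.01 m and x of block in the frame of lane between 0.06 and 0.086 m and y of block in the frame of lane between -0.014 and 0.014 m and z of block in the frame of lane between 0.021 and 0.041 m and angle between the x axis of block and the x axis of lane, either way round below 0.85 rad and angle between block's own z axis and vertical below 0.65 rad and linear speed of each of sleeve, collar, hex_spacer, block below 0.02 m/s); the robot touches nothing.
It fails at once if the wooden box or the oil bottle is pushed more than 25 mm away or tipped over (distance of any of wood_box, oil_bottle from where it was at the start of the episode above 0.025 m or angle between any of oil_bottle, wood_box's own z axis and vertical above 0.5 rad).
It also fails if it takes over 93 s, if anything falls off the work surface, if the arm or the gripper's body presses on something with over 40 N, if the wrist force passes 120 N, or if a joint passes its speed limit or range.

### The arm

A 6-joint arm with a two-finger parallel gripper is mounted at the origin on the work surface. World frame = base frame: x ahead of the robot, y to its left, z up, the work surface at z = 0. Lengths are in m, angles in rad, forces in N, time in s.
With the tool pointing down it reaches from about 0.3 to 0.775 m from the base axis. Payload 14.6 kg.
Tool frame: the origin (TCP) lies midway between the tips of the shut fingers; the grasp point (between the pads) lies 19 mm behind it; z points along the fingers, y is the direction in which the jaws open and shut (so a half turn about z gives the same grasp; the last joint's range is limited). The gripper opens to 94 mm and grips with 3 to 60 N. Pads are 16 mm wide; open, the fingers measure 119 mm over their backs; the gripper's body (75 mm by 177 mm) begins 78 mm behind the grasp point.
Start: joints at [-1.368, 0.3, 1.521, -0, 1.321, -0.067], TCP at [0.147, -0.53, 0.205] pointing down, gripper open.
Joint ranges: [-3.03, 3.03], [-0.79, 2.21], [0.23, 2.52], [-1.04, 4.18], [0, 3.07], [-2.55, 2.55]. Speed limits (rad/s): [2.22, 2.22, 2.57, 3.14, 3.14, 3.14].

### API

Orientations are given as [roll, pitch, yaw] about the fixed x, y, z axes, in that order (R = Rz(yaw) Ry(pitch) Rx(roll)).
In Python, from station import readout, imaging, job gives the robot as it stands.
- The arm moves only by the tool arm_command, never from a script. Its argument "increments" is a list of rows, each an object with "gripper": the opening, from 0 (shut) to 1 (fully open); "slide": the shift along the world's x, y, z in m, a list of three; "yaw": the turn about the world's z in rad. A call has 1 to 8 rows; each row is the pose to reach, as a shift and turn from the pose commanded when the call began; what a row does not reach only later rows make up. A row lasts 1/8 s, in which the tool goes at most 62.5 mm and 10.7 degrees, less where a joint would pass 70% of its speed; a pose out of reach is approached as far as the arm can. A call with a gripper value outside its range is refused whole. The fingers move at their own pace and stop on an object; "grip_force" is the grip in N (left out, the last holds). Time passes only in rows, so rows that repeat a pose let the fingers close. It gives the time, the measured TCP pose, the force and the opening at its end, in the units of the state.
- readout.get_obs(): the state, without advancing time (a new reading comes with each control period).
- imaging.camera(name): name is "side" or "top" or "wrist"; returns a dict with "color" (384x512x3 uint8, red, green, blue), "mtx" (3x3 intrinsics, pixels), "rvec" (rotation vector, rad) and "tvec" (3), from world to camera coordinates, as OpenCV has them. Camera axes: x right, y down, z forward; pixel columns grow to the right and rows downward; lengths in m; the calibration is good to about 2 mm. A picture is of the moment at which its call begins. There is no depth.
- job.hand_in(): hands the job in, once; it reports no verdict.
The state is a dict: "time_s": time; "qpos": joint angles; "joint_vel": joint speeds; "tau": joint torques, N m; "ee_pos": TCP position; "eef_rot": TCP orientation; "force": force on the tool from outside, world axes, zero at the start; "moment": the same for the moment, N m; "grip_width": finger opening in m.
Only numpy, scipy, OpenCV 4.12 (cv2) and the standard library are available. Lean on these libraries where they do the work, as an engineer would, in place of code of your own. Each camera call takes 0.05 s, during which the arm holds its last target. There are 200 camera calls.

## Working session

There is one attempt and no reset: what is moved stays moved. The work goes in short steps, Python scripts to look and compute and a tool call to move; the robot and the scene stay as the last step left them, time stands still between calls to the robot, and variables do not carry over. Pictures are saved under pics/ and viewed, about 12 in all and at most 16, crops included, and the job is handed in when it is done.

Besides the shell and the picture viewer there is one more tool, called after "Call:" as name(argument=value, ...), one argument or row to a line, values as JSON. arm_command: Moves the arm, as the interface text tells. Its arguments: {"type":"object","properties":{"increments":{"type":"array","items":{"type":"object","properties":{"gripper":{"type":"number"},"slide":{"type":"array","items":{"type":"number"}},"yaw":{"type":"number"}}}},"grip_force":{"type":"number"}},"required":["increments"]}

```bash
mkdir -p pics; cat > h.py <<'E'
import numpy as np, cv2
from station import readout, imaging, job
def shot(name,fn=None):
    c=imaging.camera(name)
    if fn: cv2.imwrite('pics/'+fn,cv2.cvtColor(c['color'],cv2.COLOR_RGB2BGR))
    np.savez('last_'+name+'.npz',**c)
    return c
def load(name): return dict(np.load('last_'+name+'.npz'))
def ray(c,uv,z):
    R=cv2.Rodrigues(np.array(c['rvec'],float))[0];t=np.array(c['tvec'],float).ravel()
    o=-R.T@t; K=np.array(c['mtx'])
    uv=np.atleast_2d(np.array(uv,float))
    d=np.c_[uv,np.ones(len(uv))]@np.linalg.inv(K).T@R
    return o+d*((z-o[2])/d[:,2])[:,None]
def proj(c,p): return cv2.projectPoints(np.atleast_2d(np.array(p,float)),np.array(c['rvec'],float),np.array(c['tvec'],float),np.array(c['mtx'],float),None)[0][:,0]
E
python3 - <<'E'
from h import *
t=shot('top','top0.png');s=shot('side','side0.png');
for c in (t,s):
    R=cv2.Rodrigues(np.array(c['rvec'],float))[0];print(-R.T@np.array(c['tvec']).ravel(),c['mtx'][0][0])
a=np.vstack([cv2.imread('pics/top0.png')]);cv2.imwrite('pics/top0b.png',cv2.resize(a,(800,600),interpolation=cv2.INTER_CUBIC))
E
```

```text
[ 0.46424021 -0.07216872  0.94778145] 404.7281398547774
[0.51162303 0.80441782 0.69602447] 381.24445569577676
```

View pics/top0b.png

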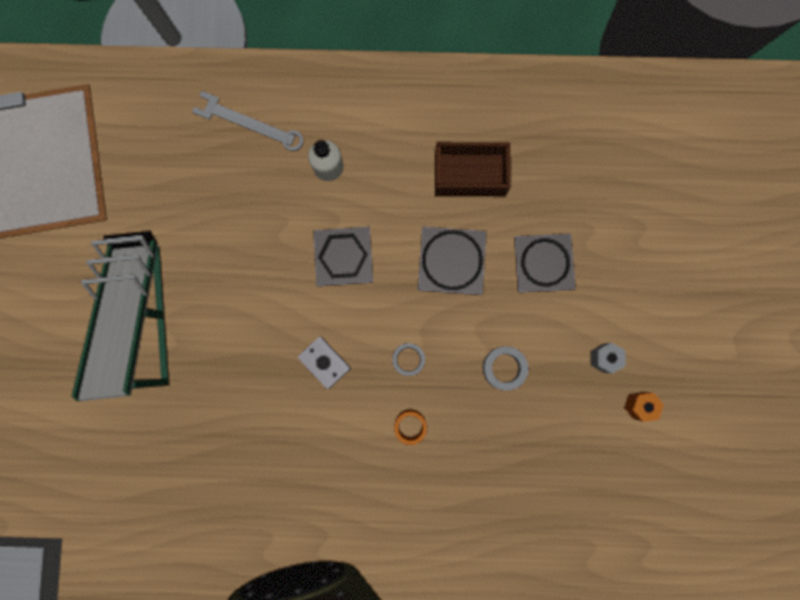

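View pics/side0.png

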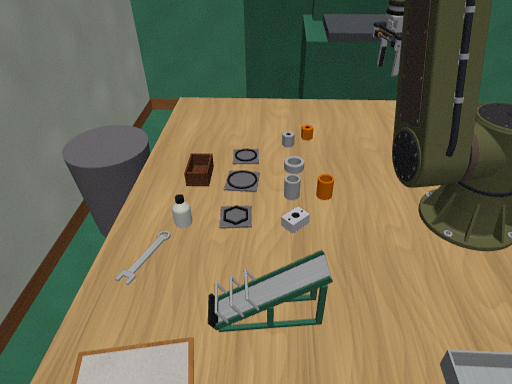

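The top view shows (800 px frame) the sleeve at (408,359), collar (506,369), hex spacer (610,358) and block (323,363). The nests are hex (343,256), large round (452,260) and small round (545,263). The lane runs (103,397) to (128,240), with its stop at the top. The orange decoys are at (410,427) and (645,407).

```bash
python3 - <<'E'
from h import *
c=load('top');im=c['color'];hsv=cv2.cvtColor(im,cv2.COLOR_RGB2HSV)
m=((hsv[...,1]<60)&(hsv[...,2]>60)).astype(np.uint8)
def blob(m,uv,r):
    k=np.zeros_like(m);cv2.circle(k,tuple(int(v) for v in uv),r,1,-1)
    cs=cv2.findContours(m*k,cv2.RETR_EXTERNAL,cv2.CHAIN_APPROX_NONE)[0]
    return max(cs,key=cv2.contourArea)
S=.64
for n,uv,r,z in [('sleeve',(408,359),16,.062),('collar',(506,369),22,.028),('hex',(610,358),16,.042),('block',(323,363),24,.032)]:
    q=blob(m,np.array(uv)*S,r)
    P=ray(c,q[:,0,:],z)[:,:2].astype(np.float32)
    rc=cv2.minAreaRect(P*1000);ci=cv2.minEnclosingCircle(P*1000)
    bw=cv2.minAreaRect(P*1000)
    M=cv2.moments(q);cen=ray(c,(M['m10']/M['m00'],M['m01']/M['m00']),z)[0]
    print(n,'rect',np.round(rc[0]),np.round(rc[1]),round(rc[2],1),'circ',np.round(ci[0]),round(ci[1],1),'cen',cen.round(4), 'boxpts',np.round(cv2.boxPoints(rc)).tolist())
d=((hsv[...,2]<60)).astype(np.uint8)
for n,uv,r in [('nhex',(343,256),20),('ncol',(452,260),25),('nslv',(545,263),22)]:
    q=blob(d,np.array(uv)*S,r);P=ray(c,q[:,0,:],.012)[:,:2].astype(np.float32)*1000
    rc=cv2.minAreaRect(P);ci=cv2.minEnclosingCircle(P);M=cv2.moments(q)
    print(n,np.round(rc[0]),np.round(rc[1]),'circ',np.round(ci[0]),round(ci[1],1),'cen',ray(c,(M['m10']/M['m00'],M['m01']/M['m00']),.012)[0].round(4))
# lane : upper floor edge and walls
x,y=40,140
cr=im[y:y+125,x:x+75];cv2.imwrite('pics/lane.png',cv2.cvtColor(cv2.resize(cr,None,fx=4.8,fy=4.8,interpolation=cv2.INTER_CUBIC),cv2.COLOR_RGB2BGR))
E
```

```text
sleeve rect [472. -75.] [43. 44.] 1.6 circ [472. -75.] 23.0 cen [ 0.4724 -0.0754  0.062 ] boxpts [[449.0, -54.0], [451.0, -98.0], [494.0, -96.0], [493.0, -53.0]]
collar rect [ 464. -216.] [61. 63.] 1.6 circ [ 464. -216.] 32.7 cen [ 0.4637 -0.216   0.028 ] boxpts [[432.0, -185.0], [434.0, -248.0], [495.0, -246.0], [493.0, -183.0]]
hex rect [ 483. -364.] [42. 41.] 4.9 circ [ 483. -362.] 23.1 cen [ 0.4825 -0.3632  0.042 ] boxpts [[460.0, -345.0], [464.0, -386.0], [506.0, -382.0], [502.0, -341.0]]
block rect [465.  47.] [66. 46.] 45.2 circ [465.  46.] 37.6 cen [0.4647 0.0466 0.032 ] boxpts [[425.0, 40.0], [458.0, 7.0], [504.0, 54.0], [472.0, 86.0]]
nhex [625.  27.] [64. 70.] circ [625.  28.] 36.3 cen [0.6249 0.0275 0.012 ]
ncol [ 623. -138.] [88. 89.] circ [ 623. -137.] 45.2 cen [ 0.6228 -0.1371  0.012 ]
nslv [ 623. -276.] [69. 72.] circ [ 624. -276.] 36.6 cen [ 0.6229 -0.2762  0.012 ]
```

View pics/lane.png

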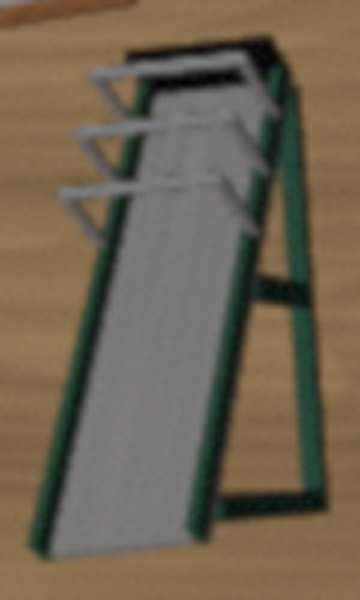

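The crop shows the lane floor's upper corners at crop px (50,556) and (188,545). The floor's lower corners are at about (152,95) and (243,88), next to the black stop.

```bash
python3 - <<'E'
from h import *
c=load('top')
f=lambda *p:np.array(p)/4.8+np.array([40,140])-.4
U=ray(c,[f(50,556),f(188,545)],.139);L=ray(c,[f(152,95),f(243,88)],.018)
u=U.mean(0);l=L.mean(0);d=(l-u)[:2];print(U.round(4),L.round(4),'len',np.linalg.norm(d),'wid',np.linalg.norm(U[0]-U[1]),'yaw',np.arctan2(d[1],d[0]))
e=d/np.linalg.norm(d);print('load pt',(u[:2]+.052*e).round(4),'origin',(u[:2]+.112*e).round(4),'end',(u[:2]+.189*e).round(4))
w=U[0]-U[1];print('yaw from top edge',np.arctan2(w[1],w[0])-np.pi/2)
o=readout.get_obs();print({k:np.round(v,3) for k,v in o.items()})
# far side stuff
S=.64
print(ray(c,np.array([[410,427],[645,407]])*S,.06).round(3),ray(c,[np.array([325,170])*S],.0).round(3))
w=shot('wrist','w0.png')
R=cv2.Rodrigues(np.array(w['rvec'],float))[0];print('wristcam',-R.T@np.array(w['tvec']).ravel(),R.round(2).tolist())
E
```

```text
[[0.4092 0.3421 0.139 ]
 [0.4153 0.2852 0.139 ]] [[0.624  0.3723 0.018 ]
 [0.6286 0.3281 0.018 ]] len 0.21710523091398393 wid 0.05719836082388955 yaw 0.16923836118030033
load pt [0.4635 0.3224] origin [0.5227 0.3325] end [0.5986 0.3455]
yaw from top edge 0.10686602810365442
{'time_s': np.float64(0.1), 'qpos': array([-1.368,  0.3  ,  1.522, -0.   ,  1.321, -0.067]), 'joint_vel': array([-0.   ,  0.001, -0.001, -0.001, -0.001, -0.001]), 'tau': array([ 1.0000e-03, -5.3264e+01, -3.5328e+01,  7.1000e-02,  2.4000e-02,
       -0.0000e+00]), 'ee_pos': array([ 0.147, -0.53 ,  0.205]), 'eef_rot': array([-3.141, -0.   ,  0.27 ]), 'force': array([-1.094,  0.226,  0.336]), 'moment': array([-0.045, -0.012,  0.007]), 'grip_width': np.float64(0.094)}
[[ 0.379 -0.081  0.06 ]
 [ 0.415 -0.405  0.06 ]] [[0.759 0.06  0.   ]]
wristcam [ 0.21435453 -0.51139231  0.38350713] [[0.27, -0.96, -0.0], [-0.94, -0.26, 0.24], [-0.23, -0.06, -0.97]]
```

Call:
arm_command(
  increments=[
    {"slide": [0.336, 0.167, 0]},
    {"slide": [0.336, 0.167, 0]},
    {"slide": [0.336, 0.167, 0]},
    {"slide": [0.336, 0.167, 0]},
    {"slide": [0.336, 0.167, 0]},
    {"slide": [0.336, 0.167, 0]},
    {"slide": [0.336, 0.167, 0]},
    {"slide": [0.336, 0.167, 0]},
  ],
)

```text
invalid input
```

```bash
python3 - <<'E'
from h import *
w=shot('wrist','w1.png');o=readout.get_obs();print(o['ee_pos'],o['eef_rot'],o['time_s'],proj(w,[.483,-.363,.042]))
E
```

```text
[ 0.14655559 -0.52997293  0.20513818] [-3.14097846e+00 -3.25237624e-05  2.69765439e-01] 0.2 [[ 173.91863664 -236.5888593 ]]
```

View pics/w1.png

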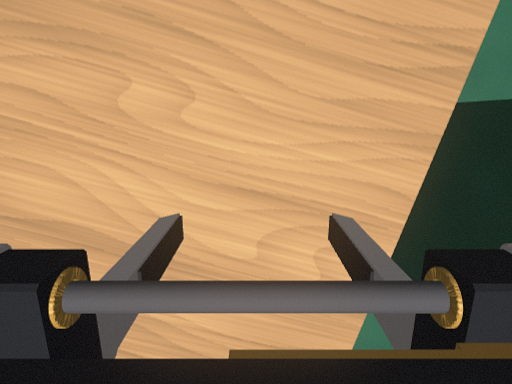

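The move was refused, and the picture shows only bare table between the open fingers. The rows probably need all three fields.

Call:
arm_command(
  increments=[
    {"gripper": 1, "slide": [0.336, 0.167, 0], "yaw": 0},
    {"gripper": 1, "slide": [0.336, 0.167, 0], "yaw": 0},
    {"gripper": 1, "slide": [0.336, 0.167, 0], "yaw": 0},
    {"gripper": 1, "slide": [0.336, 0.167, 0], "yaw": 0},
    {"gripper": 1, "slide": [0.336, 0.167, 0], "yaw": 0},
    {"gripper": 1, "slide": [0.336, 0.167, 0], "yaw": 0},
    {"gripper": 1, "slide": [0.336, 0.167, 0], "yaw": 0},
    {"gripper": 1, "slide": [0.336, 0.167, 0], "yaw": 0},
  ],
  grip_force=30,
)

```text
time_s: 1.2
ee_pos: [0.4822, -0.3632, 0.2051]
eef_rot: [-3.141, 0.001, 0.27]
force: [0.5, -0.7, -1.2]
grip_width: 0.0938
```

```bash
python3 - <<'E'
from h import *
w=shot('wrist','w2.png');o=readout.get_obs();print(o['ee_pos'],o['eef_rot'],o['time_s'],proj(w,[.483,-.363,.042]))
E
```

```text
[ 0.4817575  -0.36361459  0.20530061] [-3.14131000e+00  3.70487469e-04  2.68997414e-01] 1.25 [[255.51111794 175.6727274 ]]
```

View pics/w2.png

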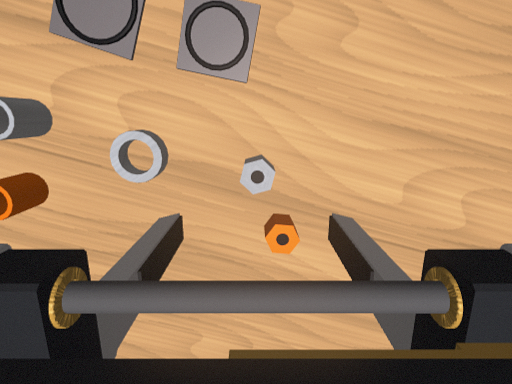

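The spacer's top face is at (257,177), within 2 px of the predicted spot. The collar is at (138,156), the small round nest at (217,37) and the orange decoy at (283,238).

```bash
python3 - <<'E'
from h import *
w=load('wrist');im=w['color'];hsv=cv2.cvtColor(im,cv2.COLOR_RGB2HSV)
def bl(m,uv,r):
    k=np.zeros_like(m);cv2.circle(k,uv,r,1,-1)
    return max(cv2.findContours(m*k,0,cv2.CHAIN_APPROX_NONE)[0],key=cv2.contourArea)
print(im[168,257],im[190,257],im[158,257])
m=((hsv[...,1]<50)&(hsv[...,2]>150)).astype(np.uint8)
for n,uv,r,z in (('hex',(257,177),24,.042),('collar',(138,156),36,.028)):
    q=bl(m,uv,r);P=ray(w,q[:,0],z)[:,:2].astype(np.float32)*1000
    print(n,cv2.minEnclosingCircle(P),cv2.minAreaRect(P))
    if n=='hex':
        h=cv2.convexHull(P)[:,0]
        ws=[(np.ptp(h@[np.cos(a),np.sin(a)]),a) for a in np.radians(np.arange(0,60,3))]
        print([(int(round(np.degrees(a))),round(float(x),1)) for x,a in ws])
d=(hsv[...,2]<60).astype(np.uint8)
q=bl(d,(217,37),36);P=ray(w,q[:,0],.012)[:,:2].astype(np.float32)*1000;print('nslv',cv2.minEnclosingCircle(P))
E
```

```text
[201 200 205] [194 193 198] [105  94  88]
hex ((482.5607604980469, -365.2376403808594), 21.451013565063477) ((482.43048095703125, -364.8868408203125), (37.97083282470703, 42.088871002197266), 31.19835662841797)
[(0, 42.4), (3, 42.4), (6, 42.2), (9, 41.9), (12, 41.4), (15, 40.9), (18, 40.5), (21, 40.0), (24, 39.5), (27, 38.8), (30, 38.1), (33, 38.4), (36, 39.2), (39, 39.9), (42, 40.6), (45, 41.2), (48, 41.8), (51, 42.2), (54, 42.6), (57, 42.8)]
collar ((464.0650634765625, -218.1881866455078), 31.442609786987305) ((463.82177734375, -218.2704620361328), (61.935543060302734, 61.18309020996094), 57.02286911010742)
nslv ((622.547119140625, -277.83453369140625), 36.06163787841797)
```

Call:
arm_command(
  increments=[
    {"gripper": 1, "slide": [0, -0.001, -0.05], "yaw": -0.15},
    {"gripper": 1, "slide": [0, -0.001, -0.1], "yaw": -0.25},
    {"gripper": 1, "slide": [0, -0.001, -0.15], "yaw": -0.25},
    {"gripper": 1, "slide": [0, -0.001, -0.18], "yaw": -0.25},
    {"gripper": 1, "slide": [0, -0.001, -0.191], "yaw": -0.25},
    {"gripper": 0.2, "slide": [0, -0.001, -0.191], "yaw": -0.25},
    {"gripper": 0.2, "slide": [0, -0.001, -0.191], "yaw": -0.25},
    {"gripper": 0.2, "slide": [0, -0.001, -0.191], "yaw": -0.25},
  ],
  grip_force=30,
)

```text
time_s: 2.25
ee_pos: [0.483, -0.3645, 0.0157]
eef_rot: [3.14, -0.001, 0.02]
force: [0.7, 0.2, -0.2]
grip_width: 0.0672
```

Call:
arm_command(
  increments=[
    {"gripper": 0.2, "slide": [0, 0, 0], "yaw": 0},
    {"gripper": 0.2, "slide": [0, 0, 0], "yaw": 0},
    {"gripper": 0.2, "slide": [0, 0, 0], "yaw": 0},
    {"gripper": 0.2, "slide": [0, 0, 0], "yaw": 0},
    {"gripper": 0.2, "slide": [0, 0, 0], "yaw": 0},
    {"gripper": 0.2, "slide": [0, 0, 0.03], "yaw": 0},
    {"gripper": 0.2, "slide": [0, 0, 0.07], "yaw": 0},
    {"gripper": 0.2, "slide": [0, 0, 0.11], "yaw": 0},
  ],
  grip_force=30,
)

```text
time_s: 3.25
ee_pos: [0.4822, -0.3637, 0.125]
eef_rot: [-3.141, 0.001, 0.02]
force: [0.0, -0.8, -3.1]
grip_width: 0.0375
```

Call:
arm_command(
  increments=[
    {"gripper": 0.2, "slide": [0.02, 0.055, 0], "yaw": 0},
    {"gripper": 0.2, "slide": [0.04, 0.11, 0], "yaw": 0},
    {"gripper": 0.2, "slide": [0.06, 0.166, 0], "yaw": 0},
    {"gripper": 0.2, "slide": [0.08, 0.221, 0], "yaw": 0},
    {"gripper": 0.2, "slide": [0.1, 0.276, 0], "yaw": 0},
    {"gripper": 0.2, "slide": [0.12, 0.331, 0], "yaw": 0},
    {"gripper": 0.2, "slide": [0.142, 0.391, -0.02], "yaw": 0},
    {"gripper": 0.2, "slide": [0.142, 0.391, -0.05], "yaw": 0},
  ],
)

```text
time_s: 4.25
ee_pos: [0.6254, 0.0307, 0.074]
eef_rot: [-3.141, -0.001, 0.024]
force: [-0.3, -0.2, -4.8]
grip_width: 0.0376
```

```bash
python3 - <<'E'
from h import *
w=shot('wrist','w3.png');t=shot('side','s3.png')
o=readout.get_obs();print(o['ee_pos'],o['grip_width'])
a=w['color'];b=t['color'][120:312,180:436];
cv2.imwrite('pics/c3.png',cv2.cvtColor(np.vstack([a[60:260],cv2.resize(b,(512,384))]),cv2.COLOR_RGB2BGR))
print(proj(w,[[.625,.027,.012]]),proj(t,[[.625,.027,.012]]))
E
```

```text
[0.62251203 0.02805843 0.07048401] 0.03772957374969627
[[259.8826722  201.18461722]] [[235.93213476 213.73439489]]
```

View pics/c3.png

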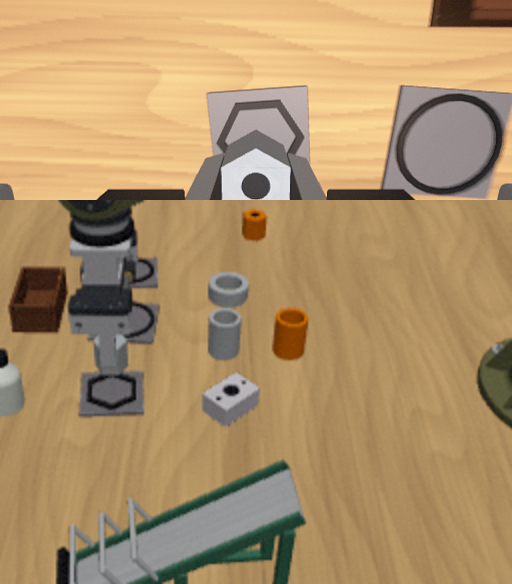

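Call:
arm_command(
  increments=[
    {"gripper": 0.2, "slide": [0, 0, -0.03], "yaw": 0},
    {"gripper": 0.2, "slide": [0, 0, -0.045], "yaw": 0},
    {"gripper": 0.2, "slide": [0, 0, -0.053], "yaw": 0},
    {"gripper": 0.2, "slide": [0, 0, -0.053], "yaw": 0},
    {"gripper": 0.75, "slide": [0, 0, -0.053], "yaw": 0},
    {"gripper": 0.75, "slide": [0, 0, -0.053], "yaw": 0},
    {"gripper": 0.75, "slide": [0, 0, -0.053], "yaw": 0},
    {"gripper": 0.75, "slide": [0, 0, -0.053], "yaw": 0},
  ],
)

```text
time_s: 5.35
ee_pos: [0.6247, 0.0269, 0.0217]
eef_rot: [3.142, -0.0, 0.02]
force: [-0.4, 0.7, -0.9]
grip_width: 0.0702
```

Call:
arm_command(
  increments=[
    {"gripper": 0.8, "slide": [0, 0, 0.04], "yaw": 0},
    {"gripper": 0.9, "slide": [0, 0, 0.09], "yaw": 0},
    {"gripper": 1, "slide": [-0.04, 0.005, 0.13], "yaw": 0.15},
    {"gripper": 1, "slide": [-0.1, 0.01, 0.15], "yaw": 0.3},
    {"gripper": 1, "slide": [-0.16, 0.019, 0.15], "yaw": 0.48},
    {"gripper": 1, "slide": [-0.16, 0.019, 0.15], "yaw": 0.66},
    {"gripper": 1, "slide": [-0.16, 0.019, 0.15], "yaw": 0.765},
    {"gripper": 1, "slide": [-0.16, 0.019, 0.15], "yaw": 0.765},
  ],
)

```text
time_s: 6.35
ee_pos: [0.4646, 0.0459, 0.1717]
eef_rot: [3.141, -0.0, 0.784]
force: [-1.0, -0.4, 0.7]
grip_width: 0.0943
```

```bash
python3 - <<'E'
from h import *
w=shot('wrist','w4.png');o=readout.get_obs();print(o['ee_pos'],o['eef_rot'])
im=w['color'];hsv=cv2.cvtColor(im,cv2.COLOR_RGB2HSV)
uv=proj(w,[.465,.0465,.032])[0];print(uv)
m=((hsv[...,1]<50)&(hsv[...,2]>130)).astype(np.uint8)
k=np.zeros_like(m);cv2.circle(k,tuple(int(v) for v in uv),60,1,-1)
q=max(cv2.findContours(m*k,0,1)[0],key=cv2.contourArea);P=ray(w,q[:,0],.032)[:,:2].astype(np.float32)*1000
print(cv2.minAreaRect(P))
E
```

```text
[0.46463247 0.0459182  0.17156354] [ 3.14147179e+00 -1.75747089e-04  7.82362416e-01]
[255.1872874  180.18782852]
((464.8822937011719, 47.457763671875), (63.526145935058594, 42.87680435180664), 45.755462646484375)
```

View pics/w4.png

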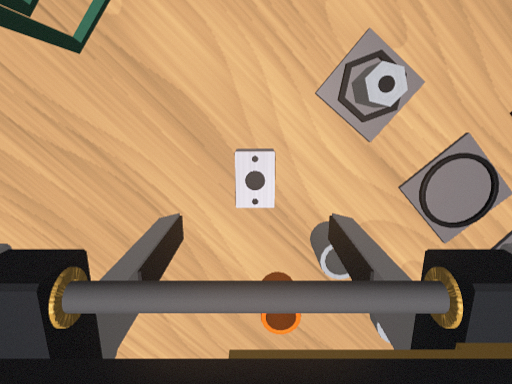

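The block is centred at (255,180) between the jaws, and the spacer sits inside its six-sided rim at (385,84).

Call:
arm_command(
  increments=[
    {"gripper": 1, "slide": [0, 0.001, -0.06], "yaw": 0.01},
    {"gripper": 1, "slide": [0, 0.001, -0.12], "yaw": 0.01},
    {"gripper": 1, "slide": [0, 0.001, -0.15], "yaw": 0.01},
    {"gripper": 0.3, "slide": [0, 0.001, -0.161], "yaw": 0.01},
    {"gripper": 0.3, "slide": [0, 0.001, -0.161], "yaw": 0.01},
    {"gripper": 0.3, "slide": [0, 0.001, -0.161], "yaw": 0.01},
    {"gripper": 0.3, "slide": [0, 0.001, -0.161], "yaw": 0.01},
    {"gripper": 0.3, "slide": [0, 0.001, -0.161], "yaw": 0.01},
  ],
  grip_force=25,
)

```text
time_s: 7.4
ee_pos: [0.4649, 0.0469, 0.011]
eef_rot: [3.141, -0.001, 0.795]
force: [-0.4, -0.0, -0.6]
grip_width: 0.0478
```

Call:
arm_command(
  increments=[
    {"gripper": 0.3, "slide": [0, 0, 0], "yaw": 0},
    {"gripper": 0.3, "slide": [0, 0, 0], "yaw": 0},
    {"gripper": 0.3, "slide": [0, 0, 0], "yaw": 0},
    {"gripper": 0.3, "slide": [0, 0, 0.05], "yaw": 0},
    {"gripper": 0.3, "slide": [0, 0, 0.1], "yaw": -0.15},
    {"gripper": 0.3, "slide": [0, 0, 0.15], "yaw": -0.3},
    {"gripper": 0.3, "slide": [0, 0, 0.2], "yaw": -0.45},
    {"gripper": 0.3, "slide": [0, 0, 0.23], "yaw": -0.6},
  ],
)

```text
time_s: 8.4
ee_pos: [0.4647, 0.0469, 0.2427]
eef_rot: [3.141, -0.002, 0.19]
force: [-0.4, -0.5, -3.6]
grip_width: 0.0439
```

Call:
arm_command(
  increments=[
    {"gripper": 0.3, "slide": [0, 0.06, 0], "yaw": -0.065},
    {"gripper": 0.3, "slide": [0, 0.12, 0], "yaw": -0.065},
    {"gripper": 0.3, "slide": [0, 0.18, 0], "yaw": -0.065},
    {"gripper": 0.3, "slide": [0, 0.21, 0], "yaw": -0.065},
    {"gripper": 0.3, "slide": [0, 0.21, 0], "yaw": -0.065},
    {"gripper": 0.3, "slide": [0, 0.21, 0], "yaw": -0.065},
  ],
)

```text
time_s: 9.15
ee_pos: [0.4644, 0.2564, 0.2401]
eef_rot: [3.141, 0.001, 0.13]
force: [-0.8, 0.3, -3.0]
grip_width: 0.0434
```

```bash
python3 - <<'E'
from h import *
w=shot('wrist','w5.png');o=readout.get_obs();print(o['ee_pos'],o['eef_rot'],o['time_s'])
E
```

```text
[0.46455819 0.25614106 0.2402469 ] [3.14127643e+00 5.26474708e-04 1.29122577e-01] 9.2
```

View pics/w5.png

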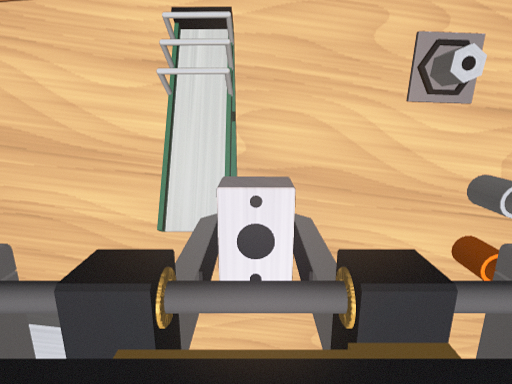

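The floor's upper-left corner is at (165,230). Its lower corners by the stop are at (180,30) and (227,30).

```bash
python3 - <<'E'
from h import *
w=load('wrist')
U=ray(w,[(165,230)],.139)[0];A=ray(w,[(180,30),(227,30)],.018);print(U,A)
d=A[0]-U;y=np.arctan2(d[1],d[0]);print('yaw',y,'width',A[0][1]-A[1][1],'len',np.hypot(*d[:2]))
for y in(.1,.13,y):
    e=np.array([np.cos(y),np.sin(y)]);n=np.array([e[1],-e[0]]);print(y,U[:2]+.03*n+.052*e)
E
```

```text
[0.41066957 0.34136337 0.139     ] [[0.62246309 0.37032049 0.018     ]
 [0.62989377 0.31302765 0.018     ]]
yaw 0.13588085819899826 width 0.05729284019636066 len 0.21376390461161468
0.1 [0.46540479 0.31670458]
0.13 [0.46611982 0.31835749]
0.13588085819899826 [0.46625415 0.31868398]
```

Call:
arm_command(
  increments=[
    {"gripper": 0.3, "slide": [0.001, 0.04, 0], "yaw": 0.003},
    {"gripper": 0.3, "slide": [0.001, 0.062, 0], "yaw": 0.003},
    {"gripper": 0.3, "slide": [0.001, 0.062, -0.04], "yaw": 0.003},
    {"gripper": 0.3, "slide": [0.001, 0.062, -0.07], "yaw": 0.003},
    {"gripper": 0.3, "slide": [0.001, 0.062, -0.09], "yaw": 0.003},
    {"gripper": 0.3, "slide": [0.001, 0.062, -0.098], "yaw": 0.003},
    {"gripper": 0.3, "slide": [0.001, 0.062, -0.098], "yaw": 0.003},
  ],
)

```text
time_s: 10.07
ee_pos: [0.4657, 0.3187, 0.1426]
eef_rot: [3.141, 0.0, 0.132]
force: [0.4, 0.1, -3.2]
grip_width: 0.044
```

```bash
python3 - <<'E'
from h import *
t=shot('side','s6.png');o=readout.get_obs();print(o['ee_pos'],o['force'],o['grip_width'])
b=t['color'][150:340,180:436];cv2.imwrite('pics/c6.png',cv2.cvtColor(cv2.resize(b,None,fx=3,fy=3),cv2.COLOR_RGB2BGR))
E
```

```text
[0.46592452 0.31886645 0.14313991] [ 0.57235466  0.19718552 -2.37486605] 0.04411178320331205
```

View pics/c6.png

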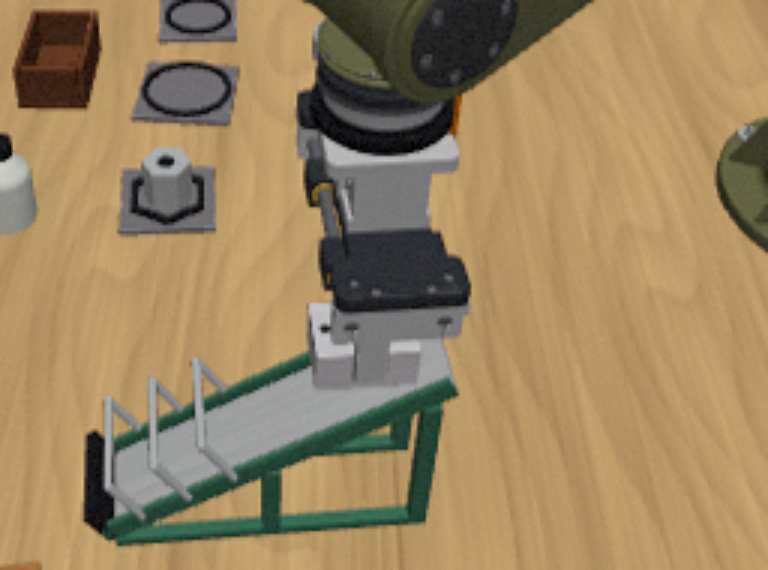

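The block is held level just above the upper lane between its walls. I'll lower it with a light grip so it tilts onto the floor, then release.

Call:
arm_command(
  increments=[
    {"gripper": 0.45, "slide": [0, 0, -0.004], "yaw": 0},
    {"gripper": 0.45, "slide": [0, 0, -0.007], "yaw": 0},
    {"gripper": 0.45, "slide": [0, 0, -0.009], "yaw": 0},
    {"gripper": 0.52, "slide": [0, 0, -0.009], "yaw": 0},
    {"gripper": 0.7, "slide": [0, 0, -0.009], "yaw": 0},
    {"gripper": 0.7, "slide": [0, 0, -0.009], "yaw": 0},
    {"gripper": 0.8, "slide": [0, 0, -0.004], "yaw": 0},
    {"gripper": 0.8, "slide": [0, 0, 0.01], "yaw": 0},
  ],
  grip_force=4,
)

```text
time_s: 11.12
ee_pos: [0.4654, 0.3188, 0.1528]
eef_rot: [3.141, 0.001, 0.133]
force: [0.3, 0.2, 1.1]
grip_width: 0.0751
```

Call:
arm_command(
  increments=[
    {"gripper": 1, "slide": [0, 0, 0.04], "yaw": 0},
    {"gripper": 1, "slide": [0, -0.02, 0.07], "yaw": -0.05},
    {"gripper": 1, "slide": [0, -0.08, 0.08], "yaw": -0.133},
    {"gripper": 1, "slide": [0.002, -0.14, 0.08], "yaw": -0.133},
    {"gripper": 1, "slide": [0.004, -0.2, 0.07], "yaw": -0.133},
    {"gripper": 1, "slide": [0.006, -0.26, 0.05], "yaw": -0.133},
    {"gripper": 1, "slide": [0.006, -0.32, 0.03], "yaw": -0.133},
    {"gripper": 1, "slide": [0.006, -0.38, 0.02], "yaw": -0.133},
  ],
  grip_force=30,
)

```text
time_s: 12.12
ee_pos: [0.4713, -0.0629, 0.1728]
eef_rot: [3.141, -0.001, 0.0]
force: [0.8, 0.5, 1.0]
grip_width: 0.094
```

Call:
arm_command(
  increments=[
    {"gripper": 1, "slide": [0, -0.015, 0.01], "yaw": 0},
    {"gripper": 1, "slide": [0, -0.015, 0.01], "yaw": 0},
  ],
)

```text
time_s: 12.38
ee_pos: [0.4722, -0.0765, 0.184]
eef_rot: [3.141, -0.002, -0.002]
force: [0.1, -0.0, 0.6]
grip_width: 0.0944
```

```bash
python3 - <<'E'
from h import *
w=shot('wrist','w7.png');s=shot('side','s7.png');o=readout.get_obs();print(o['ee_pos'],o['eef_rot'])
cv2.imwrite('pics/c7.png',cv2.cvtColor(np.vstack([w['color'][0:260],cv2.resize(s['color'][180:340,180:436],(512,320))]),cv2.COLOR_RGB2BGR))
print(proj(w,[[.472,-.076,.062]]))
E
```

```text
[ 0.47188088 -0.07509514  0.18309661] [ 3.14155045e+00 -1.11743476e-03  6.04057989e-04]
[[254.92237375 184.83752829]]
```

View pics/c7.png

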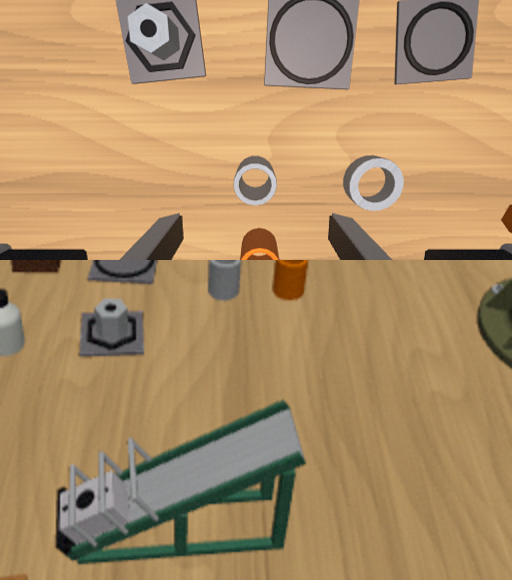

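The block has slid under the bars and rests at the stop. The sleeve top is at (255,185), as predicted.

Call:
arm_command(
  increments=[
    {"gripper": 1, "slide": [0, 0, -0.06], "yaw": 0},
    {"gripper": 1, "slide": [0, 0, -0.115], "yaw": 0},
    {"gripper": 1, "slide": [0, 0, -0.147], "yaw": 0},
    {"gripper": 0.3, "slide": [0, 0, -0.157], "yaw": 0},
    {"gripper": 0.3, "slide": [0, 0, -0.157], "yaw": 0},
    {"gripper": 0.3, "slide": [0, 0, -0.157], "yaw": 0},
    {"gripper": 0.3, "slide": [0, 0, -0.157], "yaw": 0},
    {"gripper": 0.3, "slide": [0, 0, -0.157], "yaw": 0},
  ],
  grip_force=30,
)

```text
time_s: 13.48
ee_pos: [0.4719, -0.0762, 0.026]
eef_rot: [3.141, -0.001, -0.0]
force: [1.6, 0.4, 0.4]
grip_width: 0.0476
```

Call:
arm_command(
  increments=[
    {"gripper": 0.3, "slide": [0, 0, 0], "yaw": 0},
    {"gripper": 0.3, "slide": [0, 0, 0], "yaw": 0},
    {"gripper": 0.3, "slide": [0, 0, 0], "yaw": 0},
    {"gripper": 0.3, "slide": [0, 0, 0.03], "yaw": 0},
    {"gripper": 0.3, "slide": [0, 0, 0.07], "yaw": 0},
    {"gripper": 0.3, "slide": [0, 0, 0.1], "yaw": 0},
  ],
)

```text
time_s: 14.22
ee_pos: [0.4714, -0.0761, 0.1266]
eef_rot: [3.142, 0.0, -0.0]
force: [1.6, -0.1, -4.5]
grip_width: 0.0464
```

Call:
arm_command(
  increments=[
    {"gripper": 0.3, "slide": [0.03, -0.04, 0], "yaw": 0},
    {"gripper": 0.3, "slide": [0.066, -0.088, 0], "yaw": 0},
    {"gripper": 0.3, "slide": [0.102, -0.136, 0], "yaw": 0},
    {"gripper": 0.3, "slide": [0.132, -0.176, 0], "yaw": 0},
    {"gripper": 0.3, "slide": [0.151, -0.201, 0], "yaw": 0},
    {"gripper": 0.3, "slide": [0.151, -0.201, -0.03], "yaw": 0},
    {"gripper": 0.3, "slide": [0.151, -0.201, -0.06], "yaw": 0},
    {"gripper": 0.3, "slide": [0.151, -0.201, -0.075], "yaw": 0},
  ],
)

```text
time_s: 15.22
ee_pos: [0.6215, -0.2767, 0.0479]
eef_rot: [-3.14, 0.003, -0.0]
force: [-0.4, 1.0, -3.7]
grip_width: 0.0461
```

Call:
arm_command(
  increments=[
    {"gripper": 0.3, "slide": [0, 0, -0.01], "yaw": 0},
    {"gripper": 0.3, "slide": [0, 0, -0.018], "yaw": 0},
    {"gripper": 0.3, "slide": [0, 0, -0.018], "yaw": 0},
    {"gripper": 0.8, "slide": [0, 0, -0.018], "yaw": 0},
    {"gripper": 0.8, "slide": [0, 0, -0.018], "yaw": 0},
    {"gripper": 0.8, "slide": [0, 0, -0.018], "yaw": 0},
    {"gripper": 0.8, "slide": [0, 0, -0.018], "yaw": 0},
  ],
)

```text
time_s: 16.1
ee_pos: [0.6227, -0.2771, 0.0327]
eef_rot: [3.141, -0.0, -0.0]
force: [0.3, 0.3, 0.2]
grip_width: 0.0746
```

Call:
arm_command(
  increments=[
    {"gripper": 0.9, "slide": [0, 0, 0.05], "yaw": 0},
    {"gripper": 1, "slide": [0, 0, 0.1], "yaw": 0},
    {"gripper": 1, "slide": [-0.04, 0.015, 0.14], "yaw": 0},
    {"gripper": 1, "slide": [-0.1, 0.038, 0.14], "yaw": 0},
    {"gripper": 1, "slide": [-0.159, 0.06, 0.14], "yaw": 0},
    {"gripper": 1, "slide": [-0.159, 0.06, 0.14], "yaw": 0},
    {"gripper": 1, "slide": [-0.159, 0.06, 0.14], "yaw": 0},
  ],
)

```text
time_s: 16.98
ee_pos: [0.4643, -0.2175, 0.1733]
eef_rot: [3.141, -0.002, -0.0]
force: [0.7, 0.4, -0.1]
grip_width: 0.094
```

```bash
python3 - <<'E'
from h import *
w=shot('wrist','w8.png');o=readout.get_obs();print(o['ee_pos'],o['eef_rot'])
im=w['color'];hsv=cv2.cvtColor(im,cv2.COLOR_RGB2HSV)
uv=proj(w,[.464,-.217,.028])[0];print(uv)
m=((hsv[...,1]<50)&(hsv[...,2]>150)).astype(np.uint8)
k=np.zeros_like(m);cv2.circle(k,tuple(int(v) for v in uv),45,1,-1)
q=max(cv2.findContours(m*k,0,1)[0],key=cv2.contourArea);P=ray(w,q[:,0],.028)[:,:2].astype(np.float32)*1000
print(cv2.minEnclosingCircle(P))
E
```

```text
[ 0.46463816 -0.2176082   0.17303259] [ 3.14084229e+00 -1.40817864e-03 -1.85105631e-04]
[254.90896127 180.10698572]
((464.1986389160156, -217.57879638671875), 31.420400619506836)
```

View pics/w8.png

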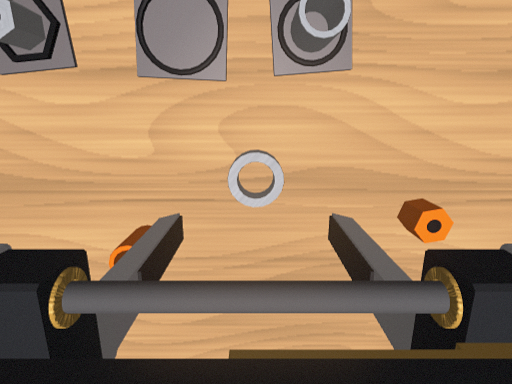

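The collar is centred at (256,180) and the sleeve stands inside its rim at (315,20).

Call:
arm_command(
  increments=[
    {"gripper": 1, "slide": [0, 0, -0.06], "yaw": 0},
    {"gripper": 1, "slide": [0, 0, -0.12], "yaw": 0},
    {"gripper": 1, "slide": [0, 0, -0.15], "yaw": 0},
    {"gripper": 0.55, "slide": [0, 0, -0.163], "yaw": 0},
    {"gripper": 0.55, "slide": [0, 0, -0.163], "yaw": 0},
    {"gripper": 0.55, "slide": [0, 0, -0.163], "yaw": 0},
    {"gripper": 0.55, "slide": [0, 0, -0.163], "yaw": 0},
    {"gripper": 0.55, "slide": [0, 0, -0.163], "yaw": 0},
  ],
  grip_force=30,
)

```text
time_s: 18.02
ee_pos: [0.4644, -0.2176, 0.0107]
eef_rot: [3.14, -0.002, -0.0]
force: [0.3, -0.1, 6.5]
grip_width: 0.0628
```

Call:
arm_command(
  increments=[
    {"gripper": 0.55, "slide": [0, 0, 0], "yaw": 0},
    {"gripper": 0.55, "slide": [0, 0, 0.03], "yaw": 0},
    {"gripper": 0.55, "slide": [0, 0, 0.06], "yaw": 0},
    {"gripper": 0.55, "slide": [0, 0, 0.08], "yaw": 0},
  ],
)

```text
time_s: 18.52
ee_pos: [0.4635, -0.2171, 0.0907]
eef_rot: [3.141, -0.0, -0.0]
force: [0.2, -0.0, -4.2]
grip_width: 0.0627
```

Call:
arm_command(
  increments=[
    {"gripper": 0.55, "slide": [0.05, 0.025, 0], "yaw": 0},
    {"gripper": 0.55, "slide": [0.1, 0.05, 0], "yaw": 0},
    {"gripper": 0.55, "slide": [0.14, 0.07, 0], "yaw": 0},
    {"gripper": 0.55, "slide": [0.159, 0.079, 0], "yaw": 0},
    {"gripper": 0.55, "slide": [0.159, 0.079, -0.03], "yaw": 0},
    {"gripper": 0.55, "slide": [0.159, 0.079, -0.055], "yaw": 0},
    {"gripper": 0.55, "slide": [0.159, 0.079, -0.068], "yaw": 0},
    {"gripper": 0.55, "slide": [0.159, 0.079, -0.0725], "yaw": 0},
  ],
)

```text
time_s: 19.52
ee_pos: [0.6222, -0.138, 0.0167]
eef_rot: [-3.141, 0.001, -0.0]
force: [-15.6, 5.3, 20.8]
grip_width: 0.0629
```

Call:
arm_command(
  increments=[
    {"gripper": 0.55, "slide": [0, 0, 0], "yaw": 0},
    {"gripper": 0.55, "slide": [0, 0, 0], "yaw": 0},
    {"gripper": 0.95, "slide": [0, 0, 0], "yaw": 0},
    {"gripper": 0.95, "slide": [0, 0, 0], "yaw": 0},
    {"gripper": 0.95, "slide": [0, 0, 0], "yaw": 0},
    {"gripper": 0.95, "slide": [0, 0, 0], "yaw": 0},
    {"gripper": 0.95, "slide": [0, 0, 0.04], "yaw": 0},
    {"gripper": 1, "slide": [0, 0, 0.1], "yaw": 0},
  ],
)

```text
time_s: 20.52
ee_pos: [0.6217, -0.1379, 0.1166]
eef_rot: [-3.141, 0.003, -0.0]
force: [0.0, -0.6, 0.0]
grip_width: 0.0936
```

Call:
arm_command(
  increments=[
    {"gripper": 1, "slide": [-0.05, 0, 0.06], "yaw": 0},
    {"gripper": 1, "slide": [-0.11, 0, 0.09], "yaw": 0},
    {"gripper": 1, "slide": [-0.17, 0, 0.09], "yaw": 0},
    {"gripper": 1, "slide": [-0.23, 0, 0.09], "yaw": 0},
    {"gripper": 1, "slide": [-0.23, 0, 0.09], "yaw": 0},
  ],
)

```text
time_s: 21.15
ee_pos: [0.3904, -0.138, 0.2075]
eef_rot: [3.141, -0.001, -0.001]
force: [0.8, -0.1, -0.8]
grip_width: 0.0941
```

```bash
python3 - <<'E'
from h import *
t=shot('top');s=shot('side');o=readout.get_obs();print(o['ee_pos'],o['time_s'])
T=cv2.resize(t['color'][130:260,20:400],None,fx=2,fy=2);Sd=cv2.resize(s['color'][130:340,160:340],None,fx=1.5,fy=1.5)
cv2.imwrite('pics/c9.png',cv2.cvtColor(np.vstack([T,np.pad(Sd,((0,0),(0,T.shape[1]-Sd.shape[1]),(0,0)))]),cv2.COLOR_RGB2BGR))
hsv=cv2.cvtColor(t['color'],cv2.COLOR_RGB2HSV);m=((hsv[...,1]<60)&(hsv[...,2]>140)).astype(np.uint8)
for n,p,r,N in (('sleeve',[.623,-.277,.068],18,(.623,-.277)),('collar',[.623,-.1375,.034],24,(.623,-.1375)),('hex',[.625,.027,.048],18,(.625,.027))):
    uv=proj(t,p)[0];k=np.zeros_like(m);cv2.circle(k,tuple(int(v) for v in uv),r,1,-1)
    cs=cv2.findContours(m*k,0,1)[0]
    if cs:
        q=max(cs,key=cv2.contourArea);P=ray(t,q[:,0],p[2])[:,:2].astype(np.float32)*1000;print(n,cv2.minEnclosingCircle(P))
E
```

```text
[ 0.39244142 -0.13831137  0.20765385] 21.25
```

View pics/c9.png

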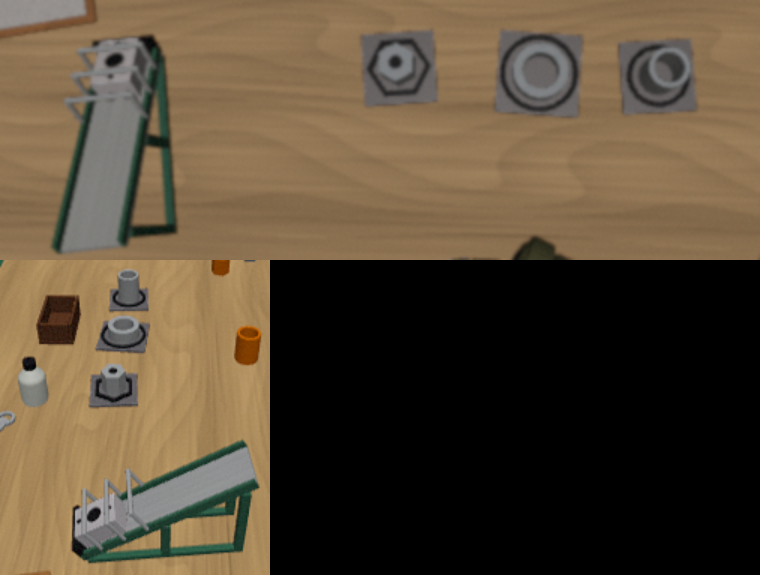

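All four parts look placed, and the box and bottle stand where they were. My mask was too strict, so I'll redo the position check with an automatic threshold and then hand in.

```bash
python3 - <<'E'
from h import *
t=load('top');g=cv2.cvtColor(t['color'],cv2.COLOR_RGB2GRAY)
for n,p,r in (('sleeve',[.623,-.277,.068],15),('collar',[.623,-.1375,.034],21),('hex',[.625,.027,.048],15)):
    uv=proj(t,p)[0].astype(int);x,y=uv;c=cv2.GaussianBlur(g[y-r:y+r,x-r:x+r],(3,3),0)
    th,m=cv2.threshold(c,0,255,cv2.THRESH_BINARY+cv2.THRESH_OTSU)
    k=np.zeros_like(m);cv2.circle(k,(r,r),r-1,255,-1);q=max(cv2.findContours(m&k,0,1)[0],key=cv2.contourArea)
    P=ray(t,q[:,0]+[x-r,y-r],p[2])[:,:2].astype(np.float32)*1000;print(n,th,[np.round(v,1) for v in cv2.minEnclosingCircle(P)],np.round(np.array(p)*1000))
E
```

```text
sleeve 83.0 [array([ 623.9, -275.6]), np.float64(31.2)] [ 623. -277.   68.]
collar 85.0 [array([ 619.1, -135.5]), np.float64(37.3)] [ 623. -138.   34.]
hex 84.0 [array([620. ,  24.3]), np.float64(26.4)] [625.  27.  48.]
```

```bash
python3 -c "
from h import *
print(job.hand_in())"
```

```text
the job is handed in; nothing more can be done
None
```

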